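# Nest the seed scoop

## Task

Put the yellow-handled scoop away in the big dark scoop: lower it in (do not drop it) until its cup stands fully down on the big scoop's floor, with its handle turned to point the opposite way from the big scoop's blue handle so that the two handles clear each other. Leave the big scoop standing where it is, and do not disturb the red-handled scoop.

Things in the scene. Friction and masses are not known exactly. Their poses are not given: they have to be found in the camera images.
- big_scoop: Big dark steel scoop, blue grip, loose, 0.6 kg, upright. Cup: outer dia 100 mm at foot, 108 at rim, 50 high, floor 5 thick; inside dia 92 at floor, 100 at mouth. Handle along body +x: bar rises from the rim to 90 mm out, 95 up, then an 18 mm thick blue grip to 165 out, 102 up; another handle on this side would ride on it. Origin: centre of cup's underside, on the table; z up.
- yellow_scoop: Small bright steel scoop, yellow handle, loose, about 0.12 kg, upright on the table. Cup: outer dia 68 mm at foot, 76 at rim, 80 high. Handle: level straight bar along body +x, 12 wide, 14 tall, from the rim to 152 mm from the cup's centre, mid-height 73 mm above the underside. Pinch it across from above, best 55 to 75 mm from the cup's centre. Origin: centre of cup's underside; z up.
- yellow_tip (a point): Point near the outer end of the yellow handle, 150 mm from the cup's centre along the handle and 73 mm above the cup's underside (at bar mid-height).
- red_scoop: Small steel scoop with a red handle, otherwise the same as the yellow one in shape, size and mass; a bystander. Origin: centre of the cup's underside; its handle lies along its +x axis.
Things that resemble listed ones, but are neither listed nor needed, are in the scene too. Leave any green look-alike of the yellow_scoop alone.

How it is judged (in metres and radians):
On the way:
1. the yellow scoop is lowered into the big scoop, still held, to within about 10 mm of its floor (z of yellow_scoop in the frame of big_scoop below 0.017 m and horizontal distance between yellow_scoop and big_scoop below 0.02 m and contact force between the fingers and yellow_scoop above 0.5 N), for 0.05 s.
At the end, for the whole second after the job is handed in: Yellow scoop upright (7 deg) in the upright big scoop: underside under 10 mm above the big one's underside (on its floor), centres within 18 mm, handle opposite the blue one within about 35 deg (tip 110 mm or more past centre); big scoop within 50 mm of its start; both at rest (z of yellow_scoop in the frame of big_scoop between 0 and 0.01 m and horizontal distance between yellow_scoop and big_scoop below 0.018 m and angle between each of yellow_scoop, big_scoop's own z axis and vertical below 0.12 rad and x of yellow_tip in the frame of big_scoop below -0.11 m and distance of big_scoop from where it was at the start of the episode below 0.05 m and linear speed of each of yellow_scoop, big_scoop below 0.03 m/s); the robot touches nothing.
It fails at once if the red-handled scoop is moved by more than 30 mm or tipped over (distance of red_scoop from where it was at the start of the episode above 0.03 m or angle between red_scoop's own z axis and vertical above 0.4 rad).
It also fails if it takes over 43 s, if anything falls off the work surface, if the arm or the gripper's body presses on something with over 40 N, if the wrist force passes 120 N, or if a joint passes its speed limit or range.

## Robot

A 6-joint arm with a two-finger parallel gripper is mounted at the origin on the work surface. World frame = base frame: x ahead of the robot, y to its left, z up, the work surface at z = 0. Lengths are in mm, angles in degrees, forces in N, time in s.
With the tool pointing down it reaches from about 300 to 850 mm from the base axis. Payload 4.2 kg.
Tool frame: the origin (TCP) lies midway between the tips of the shut fingers; the grasp point (between the pads) lies 19 mm behind it; z points along the fingers, y is the direction in which the jaws open and shut (so a half turn about z gives the same grasp; the last joint's range is limited). The gripper opens to 91 mm and grips with 3 to 60 N. Pads are 32 mm wide; open, the fingers measure 118 mm over their backs; the gripper's body (76 mm by 178 mm) begins 60 mm behind the grasp point.
Start: joints at [-68.468, 18.312, 89.639, -0, 72.044, -1.146], TCP at [221.694, -530.561, 213.976] pointing down, gripper open.
Joint ranges: [-177.97, 177.97], [-48.28, 115.42], [12.27, 149.76], [-77.06, 257.06], [2.81, 150.46], [-146.56, 146.56]. Speed limits (degrees/s): [147.25, 147.25, 180, 180, 180, 180].

## Interface

Orientations are given as [roll, pitch, yaw] about the fixed x, y, z axes, in that order (R = Rz(yaw) Ry(pitch) Rx(roll)).
In Python, from workcell import * gives the robot as it stands.
- The arm moves only by the tool arm_command, never from a script. Its argument "deltas" is text: rows parted by semicolons, each of 7 numbers parted by spaces: the shift along the tool's x, y, z in mm, then the turn, a rotation vector about the tool's x, y, z in degrees, then the finger opening in mm, from 0 to 91.2. In form: x y z wx wy wz hand; .... A call has 1 to 5 rows; each row shifts and turns the commanded pose from where the row before left it, along the tool's axes as they then stand; what a row does not reach is not made up. A row lasts 1/8 s, in which the tool goes at most 62.5 mm and 10.7 degrees, less where a joint would pass 70% of its speed; a pose out of reach is approached as far as the arm can. A call is refused whole if a number of a shift passes 62.5 or a number of a turn 10.7, either way. A call with a gripper value outside its range is refused whole. The fingers move at their own pace and stop on an object; "force" is the grip in N (left out, the last holds). Time passes only in rows, so rows that do not move let the fingers close. It gives the time, the measured TCP pose, the force and the opening at its end, in the units of the state.
- state(): the state, without advancing time (a new reading comes with each control period).
- grab_frame(name): name is "scene" or "top" or "wrist"; returns the picture (420x560x3 uint8, red, green, blue); there is no depth.
- camera_model(name): a dict with "fx", "fy", "cx", "cy" (pixels), "rvec" (rotation vector, rad) and "tvec" (3), from world to camera coordinates, as OpenCV has them; the wrist camera has in their place "mount" (4x4, takes a point from camera to tool coordinates, whose origin is the TCP and whose axes are the flange's). Camera axes: x right, y down, z forward; pixel columns grow to the right and rows downward; lengths in mm; the calibration is good to about 2 mm. A picture is of the moment at which its call begins: read the wrist's pose just before it. camera_model takes no time and is no camera call.
- job_done(): hands the job in, once; it reports no verdict.
The state is a dict: "time_s": time; "qpos": joint angles; "qvel": joint speeds; "effort": joint torques, N m; "ee_pos": TCP position; "ee_rot": TCP orientation; "force": force on the tool from outside, world axes, zero at the start; "torque": the same for the moment, N m; "gripper_width": finger opening in mm.
Only numpy, scipy, OpenCV 4.12 (cv2) and the standard library are available. Lean on these libraries where they do the work, as an engineer would, in place of code of your own. Each camera call takes 0.05 s, during which the arm holds its last target. There are 200 camera calls.

## Working session

There is one attempt and no reset: what is moved stays moved. The work goes in short steps, Python scripts to look and compute and a tool call to move; the robot and the scene stay as the last step left them, time stands still between calls to the robot, and variables do not carry over. Pictures are saved under pics/ and viewed, about 8 in all and at most 12, crops included, and the job is handed in when it is done.

Besides the shell and the picture viewer there is one more tool, called after ">>>" by a JSON object that holds its "op" and its "data", one argument or row to a line. arm_command: Moves the arm, as the interface text tells. Its arguments: {"type":"object","properties":{"deltas":{"type":"string"},"force":{"type":"number"}},"required":["deltas"]}

```bash
mkdir -p pics; cat > h.py <<'E'
from workcell import *
import numpy as np, cv2
def save(n,im): cv2.imwrite(f'pics/{n}.png',cv2.cvtColor(im,cv2.COLOR_RGB2BGR))
def cam(n):
    c=camera_model(n); K=np.array([[c['fx'],0,c['cx']],[0,c['fy'],c['cy']],[0,0,1]],float)
    R=cv2.Rodrigues(np.array(c['rvec'],float))[0]; t=np.array(c['tvec'],float).ravel(); return K,R,t
def onplane(n,uv,z):
    K,R,t=cam(n); C=-R.T@t; d=R.T@np.linalg.inv(K)@np.array([uv[0],uv[1],1.]); return C+d*(z-C[2])/d[2]
def proj(n,P):
    K,R,t=cam(n); p=K@(R@np.array(P,float)+t); return p[:2]/p[2]
E
python3 - <<'E'
from h import *
a=grab_frame('top'); b=grab_frame('scene')
save('top0',a); save('scene0',b)
s=state(); print(s['time_s'],s['ee_pos'],s['ee_rot'])
for n in('top','scene'):
    K,R,t=cam(n); print(n,K[0,0],-R.T@t)
E
```

```text
0.1 [ 221.53608468 -530.13879391  213.21298978] [-1.79909401e+02 -1.84460099e-03  2.26808166e+01]
top 442.58436500732023 [441.42336463  -4.14657427 807.11446171]
scene 467.42256762367083 [1227.67892832  125.55301255  768.88124511]
```

View pics/top0.png

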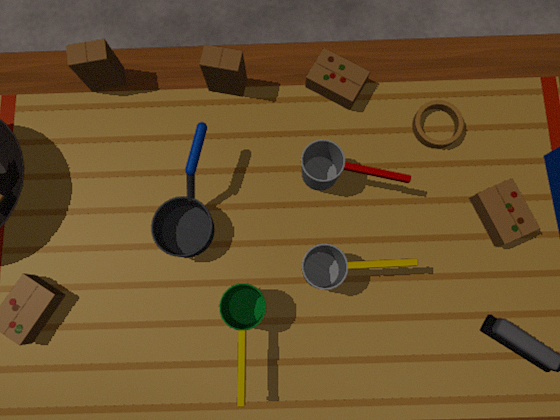

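View pics/scene0.png

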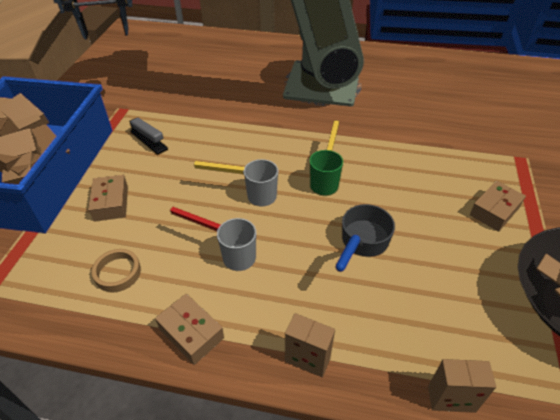

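The top view shows the yellow scoop's cup at about (325,266) with its handle tip at (416,262). The big scoop's cup is at (183,227), with its blue grip up to (203,125). The red cup is at (323,165), and the green look-alike is at (243,307).

```bash
cat > m.py <<'E'
from h import *
def line(n,mask,z):
    c=max(cv2.findContours(mask.astype(np.uint8),0,cv2.CHAIN_APPROX_NONE)[0],key=cv2.contourArea)
    P=np.array([onplane(n,p,z)[:2] for p in c[:,0]]); 
    ys,xs=np.nonzero(cv2.drawContours(np.zeros(mask.shape,np.uint8),[c],-1,1,-1))
    Q=np.array([onplane(n,p,z)[:2] for p in zip(xs,ys)]); m=Q.mean(0)
    d=np.linalg.svd(Q-m,full_matrices=False)[2][0]; s=(Q-m)@d
    return m,d,s.min(),s.max()
def rim(n,mask,z):
    c=max(cv2.findContours(mask.astype(np.uint8),0,cv2.CHAIN_APPROX_NONE)[0],key=cv2.contourArea)
    P=np.array([onplane(n,p,z)[:2] for p in c[:,0]],np.float32); return cv2.minEnclosingCircle(P)
E
python3 - <<'E'
from m import *
im=cv2.cvtColor(cv2.imread('pics/top0.png'),cv2.COLOR_BGR2HSV)
H,S,V=[im[...,i].astype(int) for i in range(3)]
def box(m,x0,y0,x1,y1):
    o=np.zeros_like(m); o[y0:y1,x0:x1]=m[y0:y1,x0:x1]; return o
for p in [(380,264),(380,240),(325,250),(310,250),(183,204),(183,230),(196,150),(385,172)]: print(p,im[p[1],p[0]])
y=box((H>22)&(H<36)&(S>190)&(V>120),346,250,430,280); print('yellow',y.sum(),line('top',y,80))
r=box(((H<8)|(H>172))&(S>150)&(V>70),340,150,420,190); print('red',r.sum(),line('top',r,80))
b=box((H>100)&(H<130)&(S>130),170,110,215,185); print('blue',b.sum(),line('top',b,104))
k=lambda m:cv2.morphologyEx(m.astype(np.uint8),cv2.MORPH_OPEN,np.ones((9,9)))
for nm,bx,z in [('ycup',(295,235,352,295),80),('rcup',(295,135,348,195),80),('big',(145,190,220,260),50)]:
    g=k(box(S<90,*bx)); print(nm,g.sum(),rim('top',g,z))
E
```

```text
(380, 264) [ 25 255 142]
(380, 240) [ 19 185 110]
(325, 250) [38 28 37]
(310, 250) [132  14  92]
(183, 204) [ 78 139  22]
(183, 230) [90  5 52]
(196, 150) [106 252  98]
(385, 172) [  0 255 123]
yellow 452 (array([ 500.33826399, -166.11273708]), array([-0.01936606,  0.99981246]), np.float64(-56.3743711251238), np.float64(56.9266987863134))
red 430 (array([ 655.82547868, -167.40833697]), array([0.2498583 , 0.96828241]), np.float64(-57.36166583169647), np.float64(55.6955421354028))
blue 518 (array([698.64715389, 136.64667769]), array([-0.97102709,  0.23896944]), np.float64(-46.54288610556591), np.float64(45.918582034857835))
ycup 1708 ((498.1178894042969, -71.25841522216797), 38.27443313598633)
rcup 1757 ((672.6486206054688, -73.75091552734375), 45.362449645996094)
big 1674 ((569.15576171875, 153.1065216064453), 47.55774688720703)
```

```bash
cat > plan.py <<'E'
from h import *
from scipy.spatial.transform import Rotation as Ro
def rows(target,yaw,n,hand):
    s=state(); p=np.array(s['ee_pos']); y=s['ee_rot'][2]; print('now',s['time_s'],p.round(1),np.round(s['ee_rot'],2),np.round(s['force'],1),s['gripper_width'])
    dy=(yaw-y+180)%360-180; st=(np.array(target)-p)/n; R0=Ro.from_euler('xyz',s['ee_rot'],degrees=True)
    G=Ro.from_euler('xyz',[180,0,yaw],degrees=True); w=(R0.inv()*G).as_rotvec(degrees=True)
    for i in range(n):
        print(*(R0*Ro.from_rotvec(w*i/n,degrees=True)).inv().apply(st).round(1),*(w/n).round(2),hand,sep=' ',end='; ')
    print()
E
python3 - <<'E'
from m import *
from plan import rows
im=cv2.cvtColor(cv2.imread('pics/top0.png'),cv2.COLOR_BGR2HSV)
H,S,V=[im[...,i].astype(int) for i in range(3)]
m=np.zeros(H.shape,np.uint8); m[180:270,140:225]=((V<80)&((H<12)|(H>26)|(S<120)))[180:270,140:225]
m=cv2.morphologyEx(m,cv2.MORPH_CLOSE,np.ones((7,7))); m=cv2.morphologyEx(m,cv2.MORPH_OPEN,np.ones((15,15)))
c=max(cv2.findContours(m,0,cv2.CHAIN_APPROX_NONE)[0],key=cv2.contourArea)
print(cv2.boundingRect(c)); P=np.array([onplane('top',p,50)[:2] for p in c[:,0]],np.float32)
print(cv2.minEnclosingCircle(P),cv2.fitEllipse(P))
rows((500,-135.5,150),91.1,9,91)
E
```

```text
(153, 197, 60, 59)
((575.9004516601562, 169.18072509765625), 56.2283821105957) ((576.905517578125, 169.63116455078125), (103.48517608642578, 109.40991973876953), 137.27752685546875)
now 0.1 [ 221.5 -530.1  213.2] [-179.91   -0.     22.68] [-0.1  0.1 -0.5] 91.57791636132582
45.5 -28.5 7.1 -0.01 -0.01 -7.6 91; 48.8 -22.3 7.1 -0.01 -0.01 -7.6 91; 51.3 -15.6 7.1 -0.01 -0.01 -7.6 91; 53.0 -8.7 7.0 -0.01 -0.01 -7.6 91; 53.6 -1.6 7.0 -0.01 -0.01 -7.6 91; 53.4 5.5 7.0 -0.01 -0.01 -7.6 91; 52.2 12.5 7.0 -0.01 -0.01 -7.6 91; 50.1 19.3 7.0 -0.01 -0.01 -7.6 91; 47.1 25.8 7.0 -0.01 -0.01 -7.6 91;
```

>>> {"op": "arm_command", "data": {
  "deltas": "45.5 -28.5 7 0 0 -7.6 91; 49 -22.3 7 0 0 -7.6 91; 51.3 -15.6 7 0 0 -7.6 91; 53 -8.7 7 0 0 -7.6 91; 53.6 -1.6 7 0 0 -7.6 91",
  "force": 25
}}

```text
time_s: 0.72
ee_pos: [377.2, -309.6, 178.5]
ee_rot: [-180.0, -0.0, 60.9]
force: [0.1, 0.7, 1.0]
gripper_width: 90.8
```

>>> {"op": "arm_command", "data": {
  "deltas": "53.4 5.5 7 0 0 -7.6 91; 52.2 12.5 7 0 0 -7.6 91; 50 19.3 7 0 0 -7.6 91; 47 25.8 7 0 0 -7.6 91; 0 0 0 0 0 0 91"
}}

```text
time_s: 1.35
ee_pos: [501.3, -133.2, 150.0]
ee_rot: [-179.9, -0.1, 91.4]
force: [-1.2, -0.5, 0.5]
gripper_width: 91.2
```

```bash
python3 - <<'E'
from m import *
from plan import rows
s=state(); im=grab_frame('wrist'); save('w1',im); c=camera_model('wrist'); print(np.array(c['mount']).round(2),c['fx'],c['cx'],c['cy'])
rows((500,-135.5,54),91.1,3,91)
E
```

```text
[[   0.     -0.96   -0.29   82.8 ]
 [   1.      0.     -0.     -1.3 ]
 [   0.     -0.29    0.96 -171.92]
 [   0.      0.      0.      1.  ]] 311.3821616849077 287.7785367834529 209.77144335864776
now 1.4 [ 500.4 -134.8  150.3] [-179.9    -0.     91.22] [-1.  -0.5 -0.7] 91.10522728032785
-0.2 -0.1 32.1 -0.03 -0.0 0.04 91; -0.2 -0.1 32.1 -0.03 -0.0 0.04 91; -0.2 -0.1 32.1 -0.03 -0.0 0.04 91;
```

View pics/w1.png

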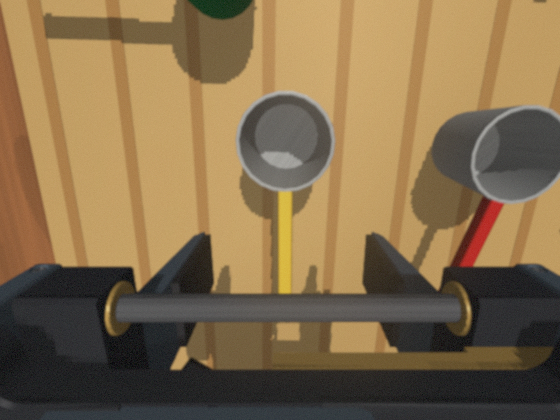

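The wrist view shows the yellow handle centred between the open fingers, at column 286 with the cup at (285,140). The red scoop is clear to the right.

>>> {"op": "arm_command", "data": {
  "deltas": "0 0 32 0 0 0 91; 0 0 32 0 0 0 91; 0 0 32 0 0 0 91; 0 0 0 0 0 0 91; 0 0 0 0 0 0 40"
}}

```text
time_s: 2.02
ee_pos: [500.7, -137.0, 56.0]
ee_rot: [179.9, 0.0, 91.0]
force: [0.6, -0.4, -0.0]
gripper_width: 83.8
```

>>> {"op": "arm_command", "data": {
  "deltas": "0 0 0 0 0 0 0; 0 0 0 0 0 0 0; 0 0 0 0 0 0 0; 0 0 0 0 0 0 0; 0 0 0 0 0 0 0",
  "force": 40
}}

```text
time_s: 2.65
ee_pos: [500.3, -135.9, 55.0]
ee_rot: [180.0, 0.0, 91.1]
force: [-0.2, 0.1, -0.4]
gripper_width: 33.7
```

>>> {"op": "arm_command", "data": {
  "deltas": "0 0 0 0 0 0 0; 0 0 0 0 0 0 0; 0 0 0 0 0 0 0; 0 0 0 0 0 0 0"
}}

```text
time_s: 3.15
ee_pos: [500.2, -135.9, 54.9]
ee_rot: [-180.0, -0.0, 91.1]
force: [0.4, 0.3, -0.3]
gripper_width: 11.6
```

>>> {"op": "arm_command", "data": {
  "deltas": "0 0 -5 0 0 0 0; 0 0 -15 0 0 0 0; 0 0 -25 0 0 0 0; 0 0 -30 0 0 0 0; 0 0 -25 0 0 0 0"
}}

```text
time_s: 3.78
ee_pos: [500.7, -136.1, 157.2]
ee_rot: [179.9, 0.0, 91.1]
force: [0.8, -0.8, -1.4]
gripper_width: 12.2
```

>>> {"op": "arm_command", "data": {
  "deltas": "0 0 -20 0 0 0 0; 0 0 -20 0 0 0 0; 0 0 0 0 0 0 0; 0 0 0 0 0 0 0"
}}

```text
time_s: 4.28
ee_pos: [499.8, -135.8, 194.7]
ee_rot: [-180.0, -0.0, 91.1]
force: [0.1, -0.2, -1.8]
gripper_width: 11.9
```

```bash
python3 - <<'E'
from m import *
save('w2',grab_frame('wrist')); save('top2',grab_frame('top')); save('scene2',grab_frame('scene')); s=state();print(s)
im=np.hstack([cv2.resize(cv2.imread(f'pics/{n}.png'),(400,300)) for n in('w2','scene2')]); cv2.imwrite('pics/v2.png',im)
E
```

```text
{'time_s': 4.425, 'qpos': array([-1.64730486e+01,  1.40471835e+01,  9.87268368e+01, -6.71040064e-03,
        6.73282470e+01, -1.75484230e+01]), 'qvel': array([-0.05654438,  0.07545717, -0.21192514,  0.11431824,  0.04452196,
       -0.02240577]), 'effort': array([ 1.72485390e-03, -3.71601605e+01, -2.28871590e+01,  1.20185008e-01,
        8.75617540e-02, -8.20797814e-04]), 'ee_pos': array([ 499.77596126, -135.83028701,  194.0863988 ]), 'ee_rot': array([-1.79900626e+02, -2.49355082e-02,  9.10779449e+01]), 'force': array([-0.47040738,  0.00601157, -1.80484229]), 'torque': array([-0.10669624, -0.12752652, -0.00630453]), 'gripper_width': 11.825324051238754}
```

View pics/v2.png

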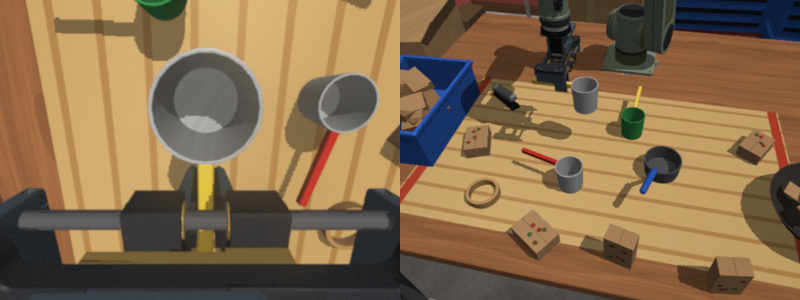

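The wrist and scene views show the yellow scoop lifted, held and level. The red, green and big scoops haven't moved.

```bash
python3 - <<'E'
from m import *
from plan import rows
# held cup in tool frame
im=cv2.cvtColor(cv2.imread('pics/w2.png'),cv2.COLOR_BGR2HSV); S=im[...,1]
m=np.zeros(S.shape,np.uint8); m[40:235,190:385]=(S<90)[40:235,190:385]
m=cv2.morphologyEx(m,cv2.MORPH_OPEN,np.ones((21,21)))
c=max(cv2.findContours(m,0,cv2.CHAIN_APPROX_NONE)[0],key=cv2.contourArea)
cm=camera_model('wrist'); M=np.array(cm['mount'])
def cast(p,z):
    d=M[:3,:3]@np.array([(p[0]-cm['cx'])/cm['fx'],(p[1]-cm['cy'])/cm['fy'],1]); return (M[:3,3]+d*(z-M[2,3])/d[2])[:2]
P=np.array([cast(p,-25) for p in c[:,0]],np.float32); print('cup in tool',cv2.boundingRect(c),cv2.minEnclosingCircle(P),cv2.fitEllipse(P))
# big scoop in scene
im=cv2.cvtColor(cv2.imread('pics/scene2.png'),cv2.COLOR_BGR2HSV);H,S,V=[im[...,i].astype(int) for i in range(3)]
m=np.zeros(S.shape,np.uint8); m[195:265,330:405]=((S<100)|((H>85)&(H<130)))[195:265,330:405]
m=cv2.morphologyEx(m,cv2.MORPH_OPEN,np.ones((7,7))); 
c=max(cv2.findContours(m,0,cv2.CHAIN_APPROX_NONE)[0],key=cv2.contourArea); x,y,w,h=cv2.boundingRect(c); print(x,y,w,h)
q=c[:,0]; L=q[q[:,0]==x].mean(0); Rr=q[q[:,0]==x+w-1].mean(0); T=q[q[:,1]==y].mean(0)
print(L,Rr,T,[onplane('scene',p,50)[:2].round(1) for p in (L,Rr,T)])
# predicted rim bounding boxes
a=np.linspace(0,2*np.pi,73)
for ctr in [(577,168),(580,166)]:
  for n in('top','scene'):
    pr=np.array([proj(n,(ctr[0]+54*np.cos(t),ctr[1]+54*np.sin(t),50)) for t in a]); print(ctr,n,pr.min(0).round(1),pr.max(0).round(1))
# blue grip two-view
for n,bx in(('top',(170,110,215,185)),('scene',(320,220,375,275))):
    im=cv2.cvtColor(cv2.imread(f'pics/{n}2.png'),cv2.COLOR_BGR2HSV);b=np.zeros(S.shape,bool);b[bx[1]:bx[3],bx[0]:bx[2]]=((im[...,0]>100)&(im[...,0]<130)&(im[...,1]>130)&(im[...,2]>40))[bx[1]:bx[3],bx[0]:bx[2]]
    mm,d,lo,hi=line(n,b,99); print(n,b.sum(),mm,d,mm+d*lo,mm+d*hi)
E
```

```text
cup in tool (208, 67, 161, 163) ((64.66525268554688, -1.7628306150436401), 38.350860595703125) ((64.87408447265625, -1.638824701309204), (75.43024444580078, 75.75064849853516), 112.73920440673828)
339 204 56 61
[339. 260.] [394. 226.] [365. 204.] [array([684. , 125.1]), array([577.6, 224.3]), array([527.6, 162.2])]
(577, 168) top [152.5 196.1] [214.4 257.2]
(577, 168) scene [339.4 202.5] [392.9 242.4]
(580, 166) top [153.7 194.4] [215.5 255.4]
(580, 166) scene [338.3 203.4] [391.8 243.4]
top 513 [700.65622023 137.62802036] [-0.97063463  0.24055856] [745.98092556 126.39491009] [655.58973077 148.79713535]
scene 356 [698.5591518  139.04225202] [ 0.96047569 -0.27836387] [657.47310721 150.94975814] [742.12158489 126.41704209]
```

```bash
python3 -c "
from plan import *
rows((515,184,195),-14.5,15,0)"
```

```text
now 4.425 [ 499.8 -135.8  194.1] [-1.799e+02 -2.000e-02  9.108e+01] [-0.5  0.  -1.8] 11.825324051238754
21.3 1.4 -0.1 -0.01 0.0 7.04 0; 21.3 -1.2 -0.1 -0.01 0.0 7.04 0; 21.0 -3.8 -0.1 -0.01 0.0 7.04 0; 20.4 -6.4 -0.0 -0.01 0.0 7.04 0; 19.4 -8.8 -0.0 -0.01 0.0 7.04 0; 18.2 -11.1 -0.0 -0.01 0.0 7.04 0; 16.7 -13.3 -0.0 -0.01 0.0 7.04 0; 15.0 -15.2 -0.0 -0.01 0.0 7.04 0; 13.0 -16.9 -0.0 -0.01 0.0 7.04 0; 10.8 -18.4 -0.0 -0.01 0.0 7.04 0; 8.5 -19.6 -0.1 -0.01 0.0 7.04 0; 6.0 -20.5 -0.1 -0.01 0.0 7.04 0; 3.5 -21.1 -0.1 -0.01 0.0 7.04 0; 0.9 -21.3 -0.1 -0.01 0.0 7.04 0; -1.8 -21.3 -0.1 -0.01 0.0 7.04 0;
```

>>> {"op": "arm_command", "data": {
  "deltas": "21 1.5 0 0 0 7 0; 21 -1 0 0 0 7 0; 21 -4 0 0 0 7 0; 20.5 -6.5 0 0 0 7 0; 19.5 -9 0 0 0 7 0"
}}

```text
time_s: 5.05
ee_pos: [504.7, -28.9, 194.2]
ee_rot: [-179.9, 0.0, 55.8]
force: [-0.2, -0.7, -1.9]
gripper_width: 11.7
```

>>> {"op": "arm_command", "data": {
  "deltas": "18 -11 0 0 0 7 0; 16.5 -13.5 0 0 0 7 0; 15 -15 0 0 0 7 0; 13 -17 0 0 0 7 0; 11 -18.5 0 0 0 7 0"
}}

```text
time_s: 5.68
ee_pos: [509.1, 77.5, 194.2]
ee_rot: [-180.0, 0.1, 20.8]
force: [0.3, -0.1, -2.0]
gripper_width: 12.0
```

>>> {"op": "arm_command", "data": {
  "deltas": "8.5 -19.5 0 0 0 7 0; 6 -20.5 0 0 0 7 0; 3.5 -21 0 0 0 7 0; 1 -21.5 0 0 0 7 0; -2 -21.5 0 0 0 7 0"
}}

```text
time_s: 6.3
ee_pos: [513.3, 184.4, 194.1]
ee_rot: [179.9, 0.1, -14.2]
force: [-0.4, 0.3, -0.8]
gripper_width: 11.6
```

>>> {"op": "arm_command", "data": {
  "deltas": "0 0 0 0 0 0 0; 0 0 0 0 0 0 0; 0 0 0 0 0 0 0"
}}

```text
time_s: 6.68
ee_pos: [513.6, 183.0, 194.8]
ee_rot: [180.0, 0.0, -13.9]
force: [-0.3, 0.1, -1.8]
gripper_width: 11.8
```

```bash
python3 - <<'E'
from m import *
from plan import rows
save('w3',grab_frame('wrist')); save('top3',grab_frame('top')); save('scene3',grab_frame('scene'))
im=np.hstack([cv2.resize(cv2.imread(f'pics/{n}.png'),(400,300)) for n in('w3','scene3')]); cv2.imwrite('pics/v3.png',im)
rows((515,184,110),-14.5,5,0)
E
```

```text
now 6.825 [513.8 183.2 195. ] [179.99  -0.   -13.95] [-1.   0.3 -1. ] 11.620450841346896
0.2 -0.2 17.0 0.0 -0.0 0.11 0; 0.2 -0.2 17.0 0.0 -0.0 0.11 0; 0.2 -0.2 17.0 0.0 -0.0 0.11 0; 0.2 -0.2 17.0 0.0 -0.0 0.11 0; 0.2 -0.2 17.0 0.0 -0.0 0.11 0;
```

View pics/v3.png

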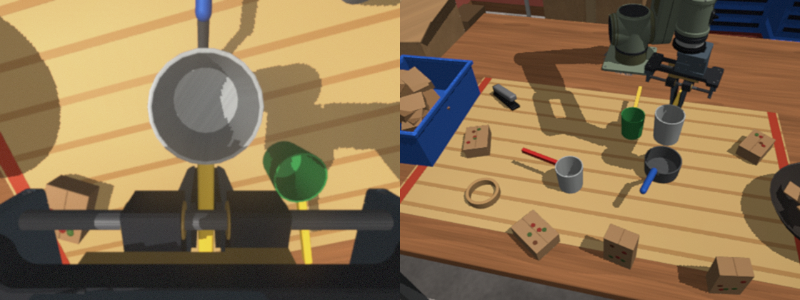

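The wrist view shows the blue bar at column 204, in line with the cup centre at column 206 and the yellow handle. The green scoop is clear. Next is the lowering.

>>> {"op": "arm_command", "data": {
  "deltas": "1 -1 15 0 0 0.5 0; 0 0 18 0 0 0 0; 0 0 18 0 0 0 0; 0 0 18 0 0 0 0; 0 0 14 0 0 0 0"
}}

```text
time_s: 7.45
ee_pos: [514.4, 184.2, 110.2]
ee_rot: [179.9, 0.1, -14.4]
force: [0.2, 0.2, -1.3]
gripper_width: 11.8
```

>>> {"op": "arm_command", "data": {
  "deltas": "0 0 8 0 0 0 0; 0 0 8 0 0 0 0; 0 0 8 0 0 0 0; 0 0 0 0 0 0 0"
}}

```text
time_s: 7.95
ee_pos: [514.6, 184.4, 87.4]
ee_rot: [180.0, 0.0, -14.4]
force: [0.3, 0.1, -0.7]
gripper_width: 11.6
```

```bash
python3 - <<'E'
from m import *
from plan import rows
save('w4',grab_frame('wrist')); save('top4',grab_frame('top')); save('scene4',grab_frame('scene'))
a=cv2.resize(cv2.imread('pics/top4.png')[170:320,120:320],(400,300)); b=cv2.resize(cv2.imread('pics/scene4.png')[130:280,280:480],(400,300)); cv2.imwrite('pics/v4.png',np.hstack([a,b]))
rows((515,184,60),-14.5,5,0)
E
```

```text
now 8.1 [515.3 184.6  88.3] [-1.7998e+02 -5.0000e-02 -1.4420e+01] [-0.  -0.2 -0.9] 11.621320541978541
-0.0 0.1 5.7 -0.0 -0.01 0.02 0; -0.0 0.1 5.7 -0.0 -0.01 0.02 0; -0.0 0.1 5.7 -0.0 -0.01 0.02 0; -0.0 0.1 5.7 -0.0 -0.01 0.02 0; -0.0 0.1 5.7 -0.0 -0.01 0.02 0;
```

View pics/v4.png

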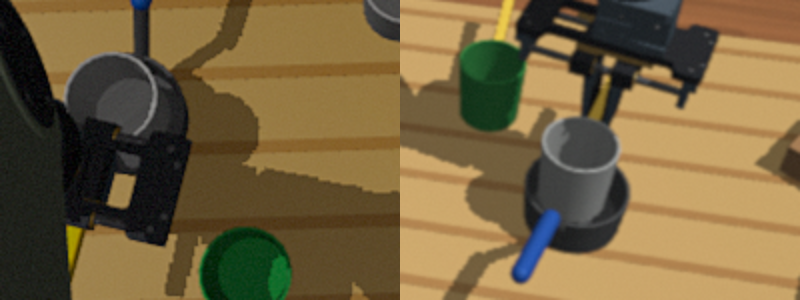

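The cup is inside the big scoop's mouth, roughly centred, and the handles point opposite ways. I'll keep lowering slowly.

>>> {"op": "arm_command", "data": {
  "deltas": "0 0 6 0 0 0 0; 0 0 6 0 0 0 0; 0 0 5 0 0 0 0; 0 0 4 0 0 0 0; 0 0 3 0 0 0 0"
}}

```text
time_s: 8.72
ee_pos: [514.9, 184.5, 63.6]
ee_rot: [180.0, 0.0, -14.4]
force: [0.2, -0.4, -1.3]
gripper_width: 11.6
```

>>> {"op": "arm_command", "data": {
  "deltas": "0 0 1.5 0 0 0 0; 0 0 1 0 0 0 0; 0 0 0 0 0 0 0; 0 0 0 0 0 0 0"
}}

```text
time_s: 9.22
ee_pos: [515.1, 184.5, 61.5]
ee_rot: [-180.0, -0.0, -14.4]
force: [0.7, -0.4, -1.8]
gripper_width: 11.8
```

>>> {"op": "arm_command", "data": {
  "deltas": "0 0 1 0 0 0 0; 0 0 1 0 0 0 0; 0 0 0 0 0 0 0; 0 0 0 0 0 0 0"
}}

```text
time_s: 9.72
ee_pos: [515.0, 184.5, 59.9]
ee_rot: [-180.0, -0.0, -14.4]
force: [-1.0, 0.0, 4.4]
gripper_width: 11.7
```

>>> {"op": "arm_command", "data": {
  "deltas": "0 0 0.5 0 0 0 0; 0 0 0.5 0 0 0 0; 0 0 0 0 0 0 0; 0 0 0 0 0 0 0"
}}

```text
time_s: 10.22
ee_pos: [514.9, 184.6, 59.8]
ee_rot: [-180.0, -0.0, -14.4]
force: [-4.4, -0.7, 11.1]
gripper_width: 11.8
```

Contact force rises to 11 N at the expected height, so the cup is on the floor. I'll ease off slightly, release and retreat.

>>> {"op": "arm_command", "data": {
  "deltas": "0 0 -0.5 0 0 0 0; 0 0 0 0 0 0 14; 0 0 0 0 0 0 18; 0 0 0 0 0 0 30; 0 0 0 0 0 0 40"
}}

```text
time_s: 10.85
ee_pos: [515.0, 184.5, 58.7]
ee_rot: [180.0, 0.0, -14.4]
force: [-0.3, 0.6, 0.2]
gripper_width: 35.2
```

>>> {"op": "arm_command", "data": {
  "deltas": "0 0 0 0 0 0 45; 0 0 0 0 0 0 45; 0 0 0 0 0 0 45"
}}

```text
time_s: 11.22
ee_pos: [515.0, 184.5, 58.9]
ee_rot: [180.0, -0.0, -14.4]
force: [-0.4, 0.4, 0.1]
gripper_width: 45.1
```

>>> {"op": "arm_command", "data": {
  "deltas": "0 0 -10 0 0 0 45; 0 0 -25 0 0 0 45; 0 0 -35 0 0 0 45; 0 0 -40 0 0 0 45; 0 0 -30 0 0 0 45"
}}

```text
time_s: 11.85
ee_pos: [515.4, 184.6, 201.6]
ee_rot: [-179.9, -0.1, -14.4]
force: [0.7, 0.1, -0.4]
gripper_width: 45.0
```

>>> {"op": "arm_command", "data": {
  "deltas": "-40 0 0 0 0 0 45; -40 0 -20 0 0 0 45; 0 0 0 0 0 0 45; 0 0 0 0 0 0 45"
}}

```text
time_s: 12.35
ee_pos: [438.1, 204.4, 219.4]
ee_rot: [-180.0, -0.1, -14.4]
force: [0.6, 0.5, -0.1]
gripper_width: 44.8
```

```bash
python3 - <<'E'
from m import *
from plan import rows
for n in('wrist','top','scene'): save(n+'5',grab_frame(n))
s=state(); print(s['time_s'],s['ee_pos'],s['force'])
a=cv2.resize(cv2.imread('pics/wrist5.png'),(400,300)); b=cv2.resize(cv2.imread('pics/scene5.png')[110:290,240:480],(400,300)); c=cv2.resize(cv2.imread('pics/top5.png'),(400,300))
cv2.imwrite('pics/v5.png',np.vstack([np.hstack([a,b]),np.hstack([c,c*0])]))
# blue grip & red handle vs start
for nm,bx,z,f in [('blue',(170,110,215,185),99,lambda H,S,V:(H>100)&(H<130)&(S>130)&(V>40)),('red',(340,150,420,190),80,lambda H,S,V:((H<8)|(H>172))&(S>150)&(V>70))]:
  for k in('top0','top5'):
    im=cv2.cvtColor(cv2.imread(f'pics/{k}.png'),cv2.COLOR_BGR2HSV);b=np.zeros(im.shape[:2],bool);x0,y0,x1,y1=bx;b[y0:y1,x0:x1]=f(*[im[...,i].astype(int) for i in range(3)])[y0:y1,x0:x1]
    print(nm,k,b.sum(),*line('top',b,z)[:2])
im=cv2.cvtColor(cv2.imread('pics/wrist5.png'),cv2.COLOR_BGR2HSV)
E
```

```text
12.5 [438.14476416 204.16388549 218.43580577] [ 0.54795739 -0.38988313 -0.11660961]
blue top0 512 [700.7433685  137.61963216] [-0.97042852  0.24138868]
blue top5 512 [700.7433685  137.61963216] [-0.97042852  0.24138868]
red top0 430 [ 655.82547868 -167.40833697] [0.2498583  0.96828241]
red top5 441 [ 655.72217554 -167.52647918] [0.24693776 0.96903134]
```

View pics/v5.png

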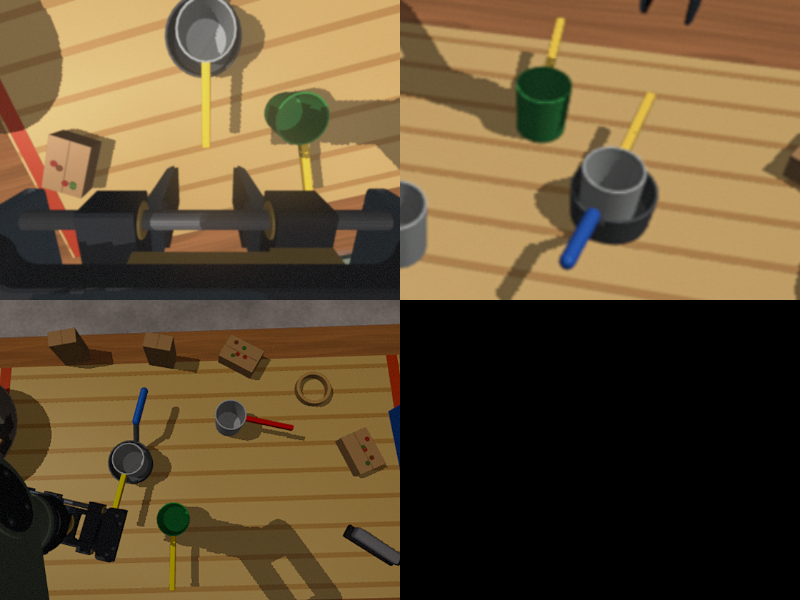

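The yellow cup is down in the big scoop, upright, and its handle points away from the blue one. The blue and red handles are where they started. One numeric check, then I hand in.

```bash
python3 - <<'E'
from m import *
cm=camera_model('wrist'); M=np.array(cm['mount'])
s=state(); from scipy.spatial.transform import Rotation as Ro
R=Ro.from_euler('xyz',s['ee_rot'],degrees=True).as_matrix(); p=np.array(s['ee_pos'])
def cast(q,z):
    d=R@M[:3,:3]@np.array([(q[0]-cm['cx'])/cm['fx'],(q[1]-cm['cy'])/cm['fy'],1]); C=R@M[:3,3]+p; return (C+d*(z-C[2])/d[2])[:2]
im=cv2.cvtColor(cv2.imread('pics/wrist5.png'),cv2.COLOR_BGR2HSV)
b=np.zeros(im.shape[:2],np.uint8); b[80:215,270:310]=((im[...,0]>22)&(im[...,0]<36)&(im[...,1]>170))[80:215,270:310]
ys,xs=np.nonzero(b); Q=np.array([cast(q,85) for q in zip(xs,ys)]); m=Q.mean(0); d=np.linalg.svd(Q-m,full_matrices=False)[2][0]; d*=-np.sign(d[0]); t=(Q-m)@d
print(b.sum(),'tip',m+d*t.max(),'inner',m+d*t.min(),'len',np.ptp(t),'yaw',np.degrees(np.arctan2(d[1],d[0])),'centre',m+d*t.max()-152*d)
job_done()
E
```

```text
122 tip [430.83480125 203.545595  ] inner [536.02542732 174.47556926] len 109.1335613333518 yaw 164.5515608564457 centre [577.34312525 163.05718925]
the job is handed in; nothing more can be done
```

The yellow scoop is in the big scoop, standing on its floor with its handle pointing opposite the blue one. I handed the job in at about 12.5 s of the 43 s allowed; no verdict is reported.

- **How it went:** I pinched the yellow handle about 65 mm from the cup's centre, lifted it and turned it about 105°. I then lowered it, still held, until the cup touched the floor at the expected height (TCP 60 mm, up to 11 N of contact force). I released it and backed the gripper well clear.
- **Final position:** The yellow cup's centre is at about (577, 163) mm, against about (578, 169) for the big scoop. That is roughly 6 mm apart, with 18 mm allowed.
- **Handle direction:** The yellow handle points at 164.6°, against 165.5° for exactly opposite the blue one.
- **Other scoops:** The blue grip showed no movement in the top view, and the red handle moved less than 0.2 mm. The green look-alike was not touched.
- **Caveats:** I judged uprightness by eye from the pictures, not by measurement. The final yellow measurement came from only 122 handle pixels, so it is good to a few millimetres. No check failed or disagreed.

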